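# Set a handpiece barrel flat-up in the contact tester and latch the sprung lid

### The arm

A 6-joint arm with a two-finger parallel gripper is mounted at the origin on the work surface. World frame = base frame: x ahead of the robot, y to its left, z up, the work surface at z = 0. Lengths are in mm, angles in degrees, forces in N, time in s.
With the tool pointing down it reaches from about 300 to 850 mm from the base axis. Payload 4.2 kg.
Tool frame: the origin (TCP) lies midway between the tips of the shut fingers; the grasp point (between the pads) lies 19 mm behind it (env.grip_depth is the distance from the TCP to the grasp point, in mm); z points along the fingers, y is the line along which they close (so a half turn about z gives the same grasp; the last joint's range is limited). The gripper opens to 91 mm and grips with 3 to 60 N. Pads are 32 mm wide; open, the fingers measure 118 mm over their backs; the gripper's body (76 mm by 178 mm) begins 60 mm behind the grasp point.
Start: joints at [71.792, 18.312, 89.639, -0, 72.044, -1.146], TCP at [168.718, 549.709, 186.976] pointing down, gripper open.
Joint ranges: [-177.97, 177.97], [-48.28, 115.42], [12.27, 149.76], [-77.06, 257.06], [2.81, 150.46], [-146.56, 146.56]. Speed limits (degrees/s): [147.25, 147.25, 180, 180, 180, 180].

### API

Orientations are given as [roll, pitch, yaw] about the fixed x, y, z axes, in that order (R = Rz(yaw) Ry(pitch) Rx(roll)).
In Python, from workcell import env, eyes gives the robot as it stands.
- The arm moves only by the tool send_rows, never from a script. Its argument "motion" is a list of rows, each a list of 7 numbers: the shift along the world's x, y, z normalised to -1 to 1, where 1 is 0.5 m, then the turn, a rotation vector about the world's x, y, z normalised to -1 to 1, where 1 is 60 degrees, then the opening, from -1 (shut) to 1 (fully open). A call has 1 to 20 rows; each row is the pose to reach, as a shift and turn from the pose commanded when the call began; what a row does not reach only later rows make up. A row lasts 1/8 s, in which the tool goes at most 62.5 mm and 10.7 degrees, less where a joint would pass 70% of its speed; a pose out of reach is approached as far as the arm can. A call with a number of a shift or a turn outside -1 to 1 is refused whole. A call with a gripper value outside its range is refused whole. The fingers move at their own pace and stop on an object; "squeeze" is the grip in N (left out, the last holds). Time passes only in rows, so rows that repeat a pose let the fingers close. It gives the time, the measured TCP pose, the force, the opening and the grip force at its end, in the units of the state.
- env.state(): the state, without advancing time (a new reading comes with each control period).
- eyes.grab_frame(name): name is "scene" or "top" or "wrist"; returns a dict with "pixels" (400x640x3 uint8, red, green, blue), "depth" (400x640 float32, mm along the optical axis (not along the pixel's ray), 0 where there is no reading), "fx", "fy", "cx", "cy" (pixels), "R" (3x3) and "t" (3): a world point X has camera coordinates R X + t; the wrist camera has in their place "T_tool_cam" (4x4, takes a point from camera to tool coordinates, whose origin is the TCP and whose axes are the flange's). Camera axes: x right, y down, z forward; pixel columns grow to the right and rows downward; lengths in mm; the calibration is good to about 2 mm. A picture is of the moment at which its call begins: read the wrist's pose just before it.
- env.job_done(): hands the job in; it is judged then, once.
The state is a dict: "time_s": time; "qpos": joint angles; "qvel": joint speeds; "effort": joint torques, N m; "ee_pos": TCP position; "ee_rot": TCP orientation; "force": force on the tool from outside, world axes, zero at the start; "torque": the same for the moment, N m; "gripper_width": finger opening in mm; "gripper_force": force on a finger pad.
Only numpy, scipy, OpenCV 4.12 (cv2) and the standard library are available. Lean on these libraries where they do the work, as an engineer would, in place of code of your own. Each camera call takes 0.05 s, during which the arm holds its last target. There are 200 camera calls.

### The job

Get the barrel on the tester ready for its contact check: turn it until one of its two flats faces straight up (you may have to feel for them), then push the sprung lid fully home and, while you hold it down, slide its red-knobbed bolt right across under the keeper so that the lid stays shut when you let go. Leave the stock tray, screwdriver, jar and red dish where they are.

Things in the scene. Friction and masses are not known exactly. Their poses are not given: they have to be found in the camera images.
- tester: Grey cabinet with test nest and sprung lid, fixed to the bench. Positions below are in mm in its frame: origin on the bench, x away from the robot at yaw 0, y left, z up. Cabinet x -80 to 120, y -115 to 115, top at z 62. Behind the hinge, a bearing block x 57 to 107, y 4 to 66, up to z 124.
- barrel_grip (a point): Fixed point on the magenta barrel's axis, at (-140, 35, 98); axes are the tester's, it does not turn with the barrel. Barrel: along x from -160 to 20, 36 mm across the round, with two opposite flats along its full length, 27 mm apart and 24 mm wide. It cannot be pulled out. The part in front of the cabinet stands free and can be pinched across, tool upright or leaned sideways to about 40 degrees.
- barrel_end (a point): Fixed point at the centre of the barrel's near end, at (-160, 35, 98); axes are the tester's. The barrel turns endlessly about its axis, either way, in a collet at its far end, against a drag of 0.05 N m, and stays where left. Its angle is not reported: at the start both flats face 43 degrees or more away from straight up. It can be turned by a pinch like a wrench, regrasping.
- lid_pad (a point): Middle of the underside of the white pad, 50 mm along x by 14 mm, under the lid; moves with the lid, 112 mm high when home, over the barrel. With a flat up to within about 10 degrees, the pad squares the barrel and the lid goes home under 15 to 20 N at the knob; otherwise the lid stops up to 7 mm too high at the bolt, and the bolt meets the keeper.
- lid (a joint): Lid angle, rad: 0 = fully home on its stops, 0.7 = open, where it waits. Torsion springs push it open with 1.2 N m when home, 0.5 N m when open (at the knob about 9 N and 3 N, less the weight); let go unlatched it flies open. White frame with clear window, 120 mm long, 150 mm wide, 8 mm thick.
- lid_hinge (a point): Middle of the lid's hinge pin, at (45, 0, 130); the pin runs along the tester's y, at the lid's far edge, so the lid's near edge rises. Axes are the tester's.
- bolt_knob (a point): Centre of the red ball knob, 26 mm in diameter, on a 12 mm post on the bolt at the lid's near edge. Lid home and bolt drawn: at (-58, -8, 178), 44 mm above the lid. It swings with the lid about the hinge pin and slides with the bolt. Its z axis is the lid's upward normal, its y the tester's y.
- bolt (a joint): Travel of the bolt along the tester's -y, m: 0 = drawn, 0.030 = fully across. Drag 2 N; it stays where left. It starts drawn, or up to 3 mm out. Square-ended rod 10 mm in diameter; from about 0.010 on it enters the keeper, with 2 mm to spare above it when the lid is home. Shot before the lid is home, it blocks the lid.
- keeper (a point): Middle of the opening of the dark steel keeper bridge that the bolt slides into, at (-58, -90, 142); 14 mm thick along y, bridge from z 149 to 160.
- stock_tray: Blue tray 240 x 250 mm, 35 mm high, with five magenta barrels; bystander. Origin: centre of its underside.
- screwdriver: Screwdriver, 190 mm, yellow handle, lying; bystander.
- jar: Jar with red cap, 60 mm in diameter, 85 mm high, standing; bystander. Origin: centre of its underside.
- parts_dish: Red open dish 120 x 90 x 40 mm; bystander. Origin: centre of its underside.

How it is judged:
By the outcome, as a careful person would: the job done as asked, in the order asked, and still so for the second after the job is handed in, with the robot touching nothing.
It also fails if it takes over 72 s, if anything falls off the work surface, if the arm or the gripper's body presses on something with over 40 N, if the wrist force passes 120 N, or if a joint passes its speed limit or range.

## Working session

There is one attempt and no reset: what is moved stays moved. The work goes in short steps, Python scripts to look and compute and a tool call to move; the robot and the scene stay as the last step left them, time stands still between calls to the robot, and variables do not carry over. Pictures are saved under pics/ and viewed, at most 10 in all, crops included, and the job is handed in when it is done.

Besides the shell and the picture viewer there is one more tool, called by a JSON object that holds its "method" and its "body", one argument or row to a line. send_rows: Moves the arm, as the interface text tells. Its arguments: {"type":"object","properties":{"motion":{"type":"array"},"squeeze":{"type":"number"}},"required":["motion"]}

```bash
mkdir -p pics; ls
cat > h.py <<'E'
import numpy as np, cv2
from workcell import env, eyes
def world(f,mask=None):
    d=f["depth"];v,u=np.mgrid[0:d.shape[0],0:d.shape[1]]
    P=np.stack([(u-f["cx"])/f["fx"]*d,(v-f["cy"])/f["fy"]*d,d],-1)
    W=(P-np.array(f["t"]))@np.array(f["R"])
    return W
E
python3 - <<'E'
from h import *
for n in ("scene","top"):
    f=eyes.grab_frame(n); cv2.imwrite(f"pics/{n}0.png",f["pixels"][:,:,::-1]); np.save(f"{n}0.npy",f,allow_pickle=True)
    print(n,f["R"],f["t"],f["fx"])
print(env.state())
E
```

```text
pics
scene [[ 0.67173341  0.74074332  0.00857665]
 [ 0.51587374 -0.45944169 -0.72304054]
 [-0.53164698  0.49011495 -0.69075236]] [-413.57132802 -167.80312319 1419.7312167 ] 383.61739667767125
top [[ 0.0141926  -0.99974311  0.01767137]
 [-0.99591259 -0.01571042 -0.08894541]
 [ 0.08920019 -0.01633677 -0.99587973]] [   4.41156525  559.25907011 1435.37107606] 388.5366995019963
{'time_s': 0.1, 'qpos': array([ 7.17911109e+01,  1.83480532e+01,  8.96981268e+01, -7.02462333e-04,
        7.20443980e+01, -1.14785753e+00]), 'qvel': array([-0.07843341, -0.15729075, -0.11958917, -0.19240773,  0.03998521,
        0.00336997]), 'effort': array([ 3.05257686e-07, -4.13331771e+01, -2.32510436e+01,  7.29068276e-02,
        4.22220665e-02, -7.22637174e-05]), 'ee_pos': array([168.56929421, 549.22701279, 186.21237387]), 'ee_rot': array([-1.79909427e+02, -1.14673542e-03,  1.62939185e+02]), 'force': array([-0.08186794, -0.56440465,  0.04511889]), 'torque': array([ 0.01300126, -0.07740974, -0.00229363]), 'gripper_force': 0.0, 'gripper_width': 91.38271018101669}
```

View pics/scene0.png

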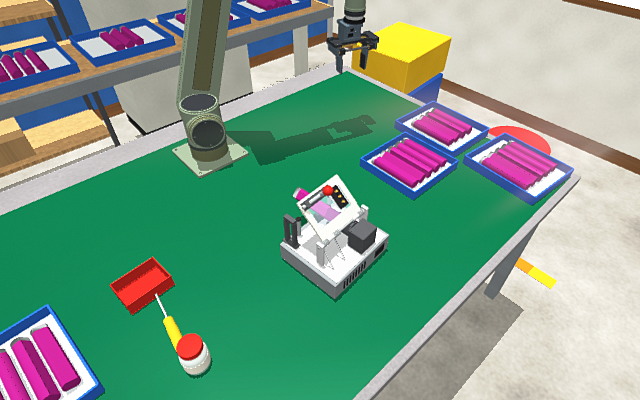

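View pics/top0.png

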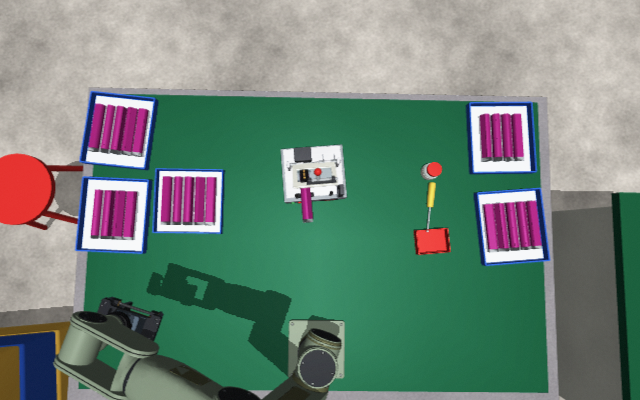

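The scene view shows the tester near (335,240) with the lid open. The top view shows its cabinet spanning about (281-346,145-203), with the barrel's near end at (307,220) and the red knob at (318,172). Next I fit the cabinet pose from depth.

Run:
```python
from h import *
for n in("top","scene"):
    f=np.load(n+"0.npy",allow_pickle=True).item();W=world(f);px=f["pixels"].astype(int)
    roi=np.zeros(W.shape[:2],bool)
    if n=="top": roi[135:230,270:360]=1
    else: roi[165:305,270:400]=1
    m=roi&(abs(W[...,2]-62)<6)&(f["depth"]>0)
    P=W[m][:,:2].astype(np.float32);print(n,m.sum(),cv2.minAreaRect(P),np.median(W[m][:,2]))
    mg=roi&(px[...,0]>120)&(px[...,1]<70)&(px[...,2]>100)
    B=W[mg];print("mag",mg.sum(),B.min(0),B.max(0))
    B=B[B[:,0]<B[:,0].min()+60] 
    c=B.mean(0);print(c,cv2.fitLine(B[:,:2].astype(np.float32),cv2.DIST_HUBER,0,.01,.01).ravel())
    r=roi&(px[...,0]>150)&(px[...,1]<60)&(px[...,2]<60);print("knob",W[r].mean(0),r.sum(),W[r][:,2].max())
f=np.load("top0.npy",allow_pickle=True).item();cv2.imwrite("pics/t1.png",cv2.resize(f["pixels"][130:235,260:370,::-1],None,fx=5,fy=5,interpolation=cv2.INTER_CUBIC))
```

```text
top 1489 ((643.3733520507812, 19.5849609375), (202.6822967529297, 229.7812042236328), 5.390918254852295) 62.88766374872535
mag 207 [475.16233172  27.20578341  63.23717025] [582.62492294  64.56628625 122.20859528]
[504.54667527  44.78064017 113.45190881] [9.8882431e-01 1.4908536e-01 5.0490076e+02 4.5221725e+01]
knob [613.33627335  15.39281113 224.3486143 ] 34 248.83849662668726
scene 2605 ((643.05810546875, 19.665206909179688), (205.288818359375, 229.66928100585938), 5.6424689292907715) 62.69287828635732
mag 227 [473.98443844  22.42171391  25.71179057] [573.98588904 437.13093523 118.57854954]
[502.14702462 211.1090299   73.41132547] [9.5423676e-02 9.9543673e-01 5.0233527e+02 2.0386205e+02]
knob [626.65342496   5.99373717 238.49847929] 70 245.5539769498587
```

View pics/t1.png

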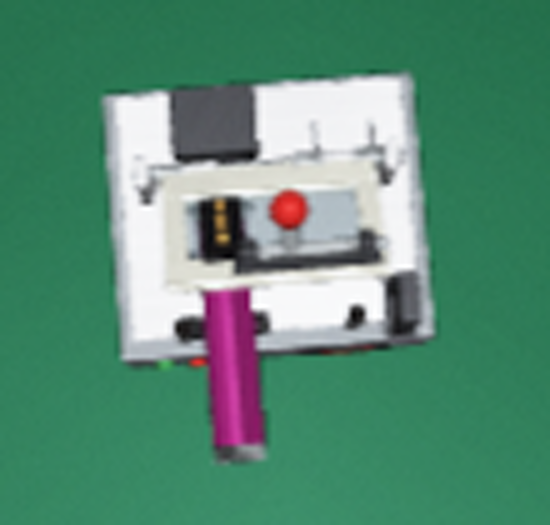

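The close crop confirms the layout: barrel in front, keeper at right, yaw about 5.5° and tester origin near (623,18). Now I move above the barrel for a close look.

{"method": "send_rows", "body": {
  "motion": [
    [0.3, -0.45, 0.14, 0, 0, 0.2, 1],
    [0.62, -0.98, 0.14, 0, 0, 0.375, 1],
    [0.62, -0.98, 0.14, 0, 0, 0.375, 1],
    [0.62, -0.98, 0.14, 0, 0, 0.375, 1],
    [0.62, -0.98, 0.14, 0, 0, 0.375, 1],
    [0.62, -0.98, 0.14, 0, 0, 0.375, 1],
    [0.62, -0.98, 0.14, 0, 0, 0.375, 1],
    [0.62, -0.98, 0.14, 0, 0, 0.375, 1],
    [0.62, -0.98, 0.14, 0, 0, 0.375, 1],
    [0.62, -0.98, 0.14, 0, 0, 0.375, 1],
    [0.62, -0.98, 0.14, 0, 0, 0.375, 1],
    [0.62, -0.98, 0.14, 0, 0, 0.375, 1],
    [0.62, -0.98, 0.14, 0, 0, 0.375, 1],
    [0.62, -0.98, 0.14, 0, 0, 0.375, 1],
    [0.62, -0.98, 0.14, 0, 0, 0.375, 1],
    [0.62, -0.98, 0.14, 0, 0, 0.375, 1]
  ]
}}

```text
time_s: 2.1
ee_pos: [478.6, 60.0, 257.0]
ee_rot: [180.0, 0.0, -174.5]
force: [0.0, 0.0, -1.1]
gripper_width: 91.1
gripper_force: 0.0
```

```bash
cat >> h.py <<'E'
from scipy.spatial.transform import Rotation as Ro
def wristworld(n):
    s=env.state();f=eyes.grab_frame("wrist");np.save(n,f,allow_pickle=True)
    T=np.array(f["T_tool_cam"]);R=Ro.from_euler("xyz",s["ee_rot"],degrees=True).as_matrix()
    d=f["depth"];v,u=np.mgrid[0:d.shape[0],0:d.shape[1]]
    P=np.stack([(u-f["cx"])/f["fx"]*d,(v-f["cy"])/f["fy"]*d,d],-1)
    return f,((P@T[:3,:3].T+T[:3,3])@R.T+s["ee_pos"])
YAW=np.radians(5.5);O=np.array([623.3,17.7,0]);RT=Ro.from_euler("z",YAW).as_matrix()
def tester(W): return (W-O)@RT
def fromt(p): return RT@np.array(p)+O
E
python3 - <<'E'
from h import *
f,W=wristworld("w1.npy");print(f["T_tool_cam"],f["fx"]);s=env.state();print({k:np.round(s[k],2) for k in("time_s","ee_pos","ee_rot","qpos","force")})
cv2.imwrite("pics/w1.png",f["pixels"][:,:,::-1])
px=f["pixels"].astype(int);T=tester(W)
m=(px[...,0]>80)&(px[...,1]<80)&(px[...,2]>60)&(f["depth"]>0)
B=T[m];print(m.sum(),B.min(0),B.max(0))
for y in range(10,62,2):
    k=m&(abs(T[...,1]-y)<1)&(T[...,0]<-95)&(T[...,0]>-150)
    if k.sum()>5:print(y,k.sum(),np.median(T[k][:,2]).round(1),T[k][:,2].std().round(1),px[k].mean(0).round())
E
```

```text
[[-7.11014124e-04 -9.66285705e-01 -2.57471222e-01  7.17953140e+01]
 [ 9.99999736e-01 -7.26356783e-04 -3.55214849e-05  3.54285521e-01]
 [-1.52692065e-04 -2.57471179e-01  9.66285966e-01 -1.98220425e+02]
 [ 0.00000000e+00  0.00000000e+00  0.00000000e+00  1.00000000e+00]] 331.43696428702674
{'time_s': np.float64(2.15), 'ee_pos': array([478.66,  59.88, 257.  ]), 'ee_rot': array([ 179.99,    0.  , -174.55]), 'qpos': array([ 5.760e+00,  7.620e+00,  9.379e+01,  1.000e-02,  7.859e+01,
       -8.970e+01]), 'force': array([ 0.04,  0.11, -0.47])}
8120 [-177.74173883    8.50501166    2.23489687] [ 14.62369358 497.57079595 379.48339373]
20 65 99.5 0.9 [168.  40. 131.]
22 75 101.8 1.0 [176.  38. 136.]
24 72 104.0 1.1 [176.  37. 135.]
26 73 106.2 0.9 [171.  36. 132.]
28 76 108.7 0.9 [175.  36. 134.]
30 75 110.9 0.9 [172.  36. 132.]
32 81 113.1 1.0 [171.  37. 132.]
34 82 115.5 0.9 [182.  41. 141.]
36 85 116.4 0.7 [203.  51. 160.]
38 85 116.4 0.8 [199.  47. 156.]
40 84 116.2 0.8 [194.  42. 152.]
42 82 115.7 0.7 [190.  39. 148.]
44 86 115.1 0.8 [187.  38. 146.]
46 94 114.1 0.8 [182.  36. 141.]
48 94 112.5 0.8 [178.  37. 138.]
50 92 110.5 0.9 [165.  35. 128.]
52 92 107.8 1.2 [154.  35. 119.]
54 49 104.7 1.6 [132.  49. 107.]
```

View pics/w1.png

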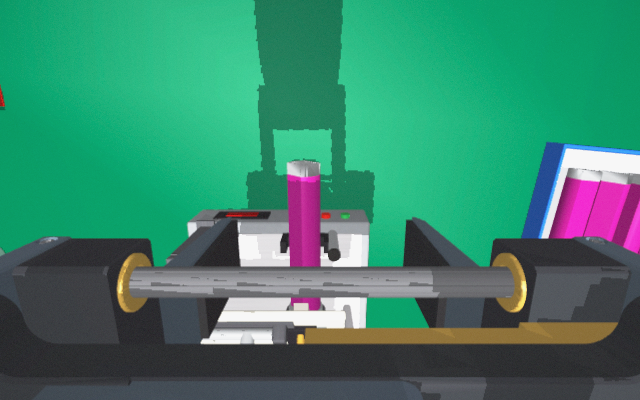

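The wrist view shows the barrel at (305,240). Its depth profile shows a flat sloping at about 48.5° toward -y, with the axis at y≈36, z≈98. So I turn -48.5° about tester x, pinching on the round with the tool leaned from +28° to -20.5°.

```bash
cat >> h.py <<'E'
def tcp(G,rho,back): # back: distance of grasp point behind axis
    r=np.radians(rho);z=np.array([0,np.sin(r),-np.cos(r)])
    return fromt(np.array(G)+(19-back)*z)
def row(p,rho,p0,rho0):
    v=RT[:,0]*(rho-rho0)/60
    print(rho,np.round((p-p0)/500,4),np.round(v,4))
E
python3 - <<'E'
from h import *
G=(-140,36,98);p0=np.array([478.7,59.7,257])
row(tcp(G,28,80),28,p0,0);row(tcp(G,28,0),28,p0,0)
print()
p0=tcp(G,28,0)
for r in (22,16,10,4,-2,-8,-14,-20.5):row(tcp(G,r,0),r,p0,28)
row(tcp(G,-20.5,80),-20.5,p0,28)
E
```

```text
28 [ 0.0091 -0.0962 -0.2103] [0.4645 0.0447 0.    ]
28 [ 0.0019 -0.0214 -0.3516] [0.4645 0.0447 0.    ]

22 [ 0.0003 -0.0036 -0.0017] [-0.0995 -0.0096 -0.    ]
16 [ 0.0007 -0.0073 -0.003 ] [-0.1991 -0.0192 -0.    ]
10 [ 0.0011 -0.0112 -0.0039] [-0.2986 -0.0288 -0.    ]
4 [ 0.0015 -0.0151 -0.0044] [-0.3982 -0.0383 -0.    ]
-2 [ 0.0018 -0.0191 -0.0044] [-0.4977 -0.0479 -0.    ]
-8 [ 0.0022 -0.023  -0.0041] [-0.5972 -0.0575 -0.    ]
-14 [ 0.0026 -0.0269 -0.0033] [-0.6968 -0.0671 -0.    ]
-20.5 [ 0.003 -0.031 -0.002] [-0.8046 -0.0775 -0.    ]
-20.5 [-0.0024  0.0248  0.1478] [-0.8046 -0.0775 -0.    ]
```

{"method": "send_rows", "body": {
  "motion": [
    [0.009, -0.096, -0.1, 0.15, 0.015, 0, 1],
    [0.009, -0.096, -0.21, 0.3, 0.03, 0, 1],
    [0.009, -0.096, -0.21, 0.4645, 0.0447, 0, 1],
    [0.009, -0.096, -0.21, 0.4645, 0.0447, 0, 1],
    [0.006, -0.06, -0.28, 0.4645, 0.0447, 0, 1],
    [0.002, -0.0214, -0.3516, 0.4645, 0.0447, 0, 1],
    [0.002, -0.0214, -0.3516, 0.4645, 0.0447, 0, 1],
    [0.002, -0.0214, -0.3516, 0.4645, 0.0447, 0, 1],
    [0.002, -0.0214, -0.3516, 0.4645, 0.0447, 0, -0.5],
    [0.002, -0.0214, -0.3516, 0.4645, 0.0447, 0, -1],
    [0.002, -0.0214, -0.3516, 0.4645, 0.0447, 0, -1],
    [0.002, -0.0214, -0.3516, 0.4645, 0.0447, 0, -1],
    [0.002, -0.0214, -0.3516, 0.4645, 0.0447, 0, -1],
    [0.002, -0.0214, -0.3516, 0.4645, 0.0447, 0, -1]
  ],
  "squeeze": 15
}}

```text
time_s: 3.9
ee_pos: [479.7, 49.0, 81.1]
ee_rot: [152.0, -0.0, -174.6]
force: [0.4, 0.6, 0.7]
gripper_width: 33.9
gripper_force: 0.0
```

{"method": "send_rows", "body": {
  "motion": [
    [0, 0, 0, 0, 0, 0, -1],
    [0, 0, 0, 0, 0, 0, -1],
    [0, 0, 0, 0, 0, 0, -1]
  ]
}}

```text
time_s: 4.28
ee_pos: [479.6, 49.3, 81.2]
ee_rot: [152.0, -0.0, -174.6]
force: [-0.3, 2.1, 0.2]
gripper_width: 31.3
gripper_force: 13.0
```

```bash
cat >> h.py <<'E'
def prof(n,x0=-158,x1=-85):
    f,W=wristworld(n);px=f["pixels"].astype(int);T=tester(W)
    m=(px[...,0]>80)&(px[...,1]<80)&(px[...,2]>60)&(f["depth"]>0)&(T[...,0]<x1)&(T[...,0]>x0)&(T[...,2]>70)&(T[...,2]<125)&(abs(T[...,1]-36)<25)
    for y in range(10,62,2):
        k=m&(abs(T[...,1]-y)<1)
        if k.sum()>5:print(y,k.sum(),np.median(T[k][:,2]).round(1),T[k][:,2].std().round(1))
    return f
E
python3 - <<'E'
from h import *
f=prof("w2.npy");cv2.imwrite("pics/w2.png",f["pixels"][:,:,::-1]);print(env.state()["gripper_width"])
E
```

```text
18 90 98.6 1.4
20 303 99.6 1.7
22 293 102.0 1.1
24 279 104.5 1.0
26 287 106.7 1.1
28 282 108.8 1.0
30 285 111.2 1.0
32 282 113.6 1.0
34 257 115.6 0.9
36 166 116.5 0.5
38 169 116.3 0.5
40 156 116.2 0.5
42 140 115.7 0.4
44 117 114.8 0.4
46 98 114.0 0.4
48 44 112.4 0.5
30.93388968966082
```

View pics/w2.png

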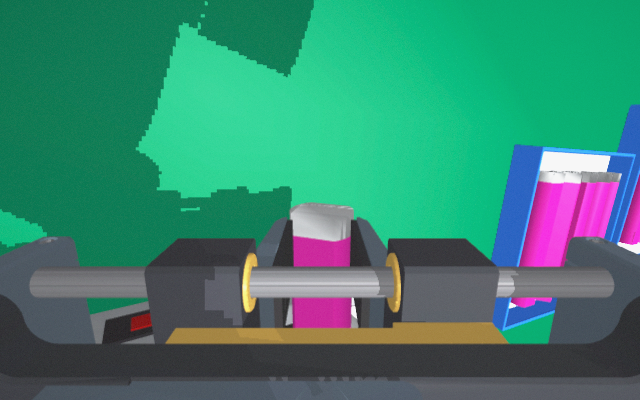

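The barrel sits squarely between the fingers at about (322,270) and has not turned. Now I turn it.

{"method": "send_rows", "body": {
  "motion": [
    [0.0003, -0.0036, -0.0017, -0.0995, -0.0096, 0, -1],
    [0.0007, -0.0073, -0.003, -0.199, -0.0192, 0, -1],
    [0.0011, -0.0112, -0.0039, -0.2986, -0.0288, 0, -1],
    [0.0015, -0.0151, -0.0044, -0.398, -0.0383, 0, -1],
    [0.0018, -0.0191, -0.0044, -0.498, -0.048, 0, -1],
    [0.0022, -0.023, -0.0041, -0.597, -0.0575, 0, -1],
    [0.0026, -0.027, -0.0033, -0.697, -0.067, 0, -1],
    [0.003, -0.031, -0.002, -0.808, -0.078, 0, -1],
    [0.003, -0.031, -0.002, -0.808, -0.078, 0, -1],
    [0.003, -0.031, -0.002, -0.808, -0.078, 0, -1]
  ]
}}

```text
time_s: 5.58
ee_pos: [481.1, 38.0, 82.2]
ee_rot: [-159.7, 0.2, -174.7]
force: [-9.9, 18.1, 21.1]
gripper_width: 19.0
gripper_force: 20.1
```

```bash
python3 -c "
from h import *
prof('w3.npy');print(env.state()['gripper_width'])"
```

```text
30 11 110.5 0.5
32 58 111.2 0.5
34 94 111.6 0.5
36 191 112.2 0.7
38 169 112.7 1.1
40 176 113.2 0.5
42 166 113.7 0.5
44 173 114.3 0.5
46 241 113.7 0.8
48 240 112.4 0.8
50 269 110.5 1.0
52 302 107.7 1.3
54 159 104.4 1.8
18.873640808481596
```

```bash
python3 -c "
from h import *
f=np.load('w3.npy',allow_pickle=True).item();s=eyes.grab_frame('scene')
a=f['pixels'][150:350,150:490,::-1];b=cv2.resize(s['pixels'][150:300,260:400,::-1],None,fx=3,fy=3,interpolation=cv2.INTER_CUBIC)
a=cv2.resize(a,(374,220));c=np.zeros((450,800,3),np.uint8);c[:220,:374]=a;c[:450,378:798]=b;cv2.imwrite('pics/c3.png',c)"
```

```text
(no output)
```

View pics/c3.png

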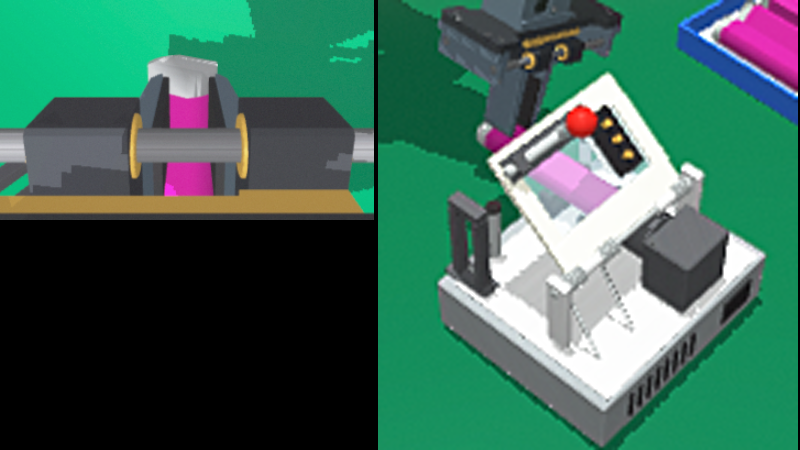

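Both views show the fingers still round the barrel. It has turned about 34° so far, leaving about 15°. I'll open and regrasp deeper at lean +12.

Run:
```python
from h import *
G=(-140,36,98);p0=tcp(G,28,0)+500*np.array([.003,-.031,-.002]);r0=28-48.5;print(p0)
row(tcp(G,12,-6),12,p0,r0)
p1=tcp(G,12,-6)
for r in (6,0,-6,-8):row(tcp(G,r,-6),r,p1,12)
```

```text
[481.13914489  33.49475176  80.22399574]
12 [-0.0023  0.0236 -0.0134] [0.5392 0.0519 0.    ]
6 [ 0.0005 -0.0051 -0.0008] [-0.0995 -0.0096 -0.    ]
0 [ 0.001  -0.0103 -0.0011] [-0.1991 -0.0192 -0.    ]
-6 [ 0.0015 -0.0156 -0.0008] [-0.2986 -0.0288 -0.    ]
-8 [ 0.0017 -0.0173 -0.0006] [-0.3318 -0.0319 -0.    ]
```

{"method": "send_rows", "body": {
  "motion": [
    [0, 0, 0, 0, 0, 0, 1],
    [0, 0, 0, 0, 0, 0, 1],
    [0, 0, 0, 0, 0, 0, 1],
    [0, 0, 0, 0, 0, 0, 1],
    [0, 0, 0, 0, 0, 0, 1],
    [0, 0, 0, 0, 0, 0, 1]
  ]
}}

```text
time_s: 6.42
ee_pos: [481.2, 33.3, 80.1]
ee_rot: [-159.3, 0.0, -174.6]
force: [-0.5, -0.7, 0.4]
gripper_width: 76.5
gripper_force: 0.0
```

{"method": "send_rows", "body": {
  "motion": [
    [-0.001, 0.008, -0.004, 0.18, 0.0173, 0, 1],
    [-0.002, 0.016, -0.009, 0.36, 0.0346, 0, 1],
    [-0.0023, 0.0236, -0.0134, 0.539, 0.052, 0, 1],
    [-0.0023, 0.0236, -0.0134, 0.539, 0.052, 0, 1],
    [-0.0023, 0.0236, -0.0134, 0.539, 0.052, 0, 1]
  ]
}}

```text
time_s: 7.05
ee_pos: [479.8, 45.3, 73.3]
ee_rot: [168.3, -0.1, -174.6]
force: [-0.1, 0.2, -0.6]
gripper_width: 91.2
gripper_force: 0.0
```

```bash
python3 -c "
from h import *
prof('w4.npy');print(env.state()['ee_pos'],env.state()['ee_rot'])"
```

```text
18 76 99.8 1.5
20 323 105.1 1.9
22 287 108.7 1.1
24 231 110.3 0.6
26 193 110.6 0.6
28 184 110.9 0.6
30 196 111.1 0.6
32 191 111.4 0.5
34 191 111.7 0.6
36 186 111.9 0.5
38 199 112.2 0.6
40 192 112.6 0.6
42 189 112.7 0.5
44 197 113.0 0.6
46 186 113.3 0.5
48 141 112.4 0.6
50 124 110.6 0.7
52 75 108.5 0.9
[479.7064183   46.02777647  73.41769193] [ 1.68294225e+02 -5.09455124e-02 -1.74484402e+02]
```

The flat is now tilted about 8°. One more pinch and a turn of about 10° should level it.

{"method": "send_rows", "body": {
  "motion": [
    [0, 0, 0, 0, 0, 0, -1],
    [0, 0, 0, 0, 0, 0, -1],
    [0, 0, 0, 0, 0, 0, -1],
    [0, 0, 0, 0, 0, 0, -1],
    [0, 0, 0, 0, 0, 0, -1],
    [0, 0, 0, 0, 0, 0, -1],
    [0, 0, 0, 0, 0, 0, -1],
    [0.0003, -0.0025, -0.0004, -0.05, -0.0048, 0, -1],
    [0.0005, -0.0051, -0.0008, -0.0995, -0.0096, 0, -1],
    [0.0008, -0.0085, -0.001, -0.166, -0.016, 0, -1],
    [0.0008, -0.0085, -0.001, -0.166, -0.016, 0, -1],
    [0.0008, -0.0085, -0.001, -0.166, -0.016, 0, 1],
    [0.0008, -0.0085, -0.001, -0.166, -0.016, 0, 1],
    [0.0008, -0.0085, -0.001, -0.166, -0.016, 0, 1],
    [0.0008, -0.0085, -0.001, -0.166, -0.016, 0, 1],
    [0.0008, -0.0085, -0.001, -0.166, -0.016, 0, 1],
    [0.0008, -0.0085, -0.001, -0.166, -0.016, 0, 1]
  ],
  "squeeze": 15
}}

```text
time_s: 9.22
ee_pos: [480.5, 41.1, 73.0]
ee_rot: [178.2, 0.0, -174.6]
force: [0.4, 0.6, -0.3]
gripper_width: 90.4
gripper_force: 0.0
```

```bash
python3 -c "
from h import *
prof('w5.npy');print(env.state()['ee_pos'],env.state()['ee_rot'],env.state()['time_s'])"
```

```text
18 13 100.6 0.5
20 187 105.0 1.6
22 234 108.7 1.0
24 231 111.1 0.7
26 192 112.3 0.6
28 201 112.3 0.5
30 204 112.2 0.6
32 182 112.0 0.6
34 207 112.0 0.6
36 201 111.9 0.6
38 161 111.7 0.5
40 206 111.7 0.6
42 196 111.6 0.5
44 190 111.5 0.6
46 206 111.6 0.6
48 177 111.3 0.6
50 183 110.5 0.7
52 156 107.9 1.0
54 62 104.8 1.0
[480.48297498  41.07037073  72.97466174] [ 1.78215439e+02  8.18515414e-03 -1.74560896e+02] 9.275
```

The flat faces up to within about 2.5°, so the barrel is done. Next I go above the knob for a close look.

{"method": "send_rows", "body": {
  "motion": [
    [0, 0, 0.1, -0.033, -0.003, 0, 1],
    [0, 0, 0.22, -0.033, -0.003, 0, 1],
    [0, 0, 0.34, -0.033, -0.003, 0, 0.3],
    [0.05, -0.02, 0.45, -0.033, -0.003, 0, 0.1],
    [0.15, -0.04, 0.454, -0.033, -0.003, 0, 0.1],
    [0.26, -0.06, 0.454, -0.033, -0.003, 0, 0.1],
    [0.281, -0.063, 0.454, -0.033, -0.003, 0, 0.1],
    [0.281, -0.063, 0.454, -0.033, -0.003, 0, 0.1],
    [0.281, -0.063, 0.454, -0.033, -0.003, 0, 0.1],
    [0.281, -0.063, 0.454, -0.033, -0.003, 0, 0.1]
  ]
}}

```text
time_s: 10.52
ee_pos: [619.9, 9.9, 300.9]
ee_rot: [-179.8, 0.0, -174.5]
force: [-0.6, 0.7, 0.0]
gripper_width: 50.3
gripper_force: 0.0
```

Run:
```python
from h import *
f,W=wristworld("w6.npy");px=f["pixels"].astype(int);s=env.state();print(s["ee_pos"],s["ee_rot"],s["time_s"])
T=tester(W);m=(px[...,0]>130)&(px[...,1]<70)&(px[...,2]<70)&(T[...,2]>190)&(abs(T[...,1])<60)
B=T[m];print(m.sum(),B.min(0),B.max(0),np.argwhere(m).mean(0))
if m.sum()>10:
    A=np.c_[2*B,np.ones(len(B))];c=np.linalg.lstsq(A,(B**2).sum(1),rcond=None)[0];print("sphere",c[:3],np.sqrt(c[3]+c[:3]@c[:3]))
cv2.imwrite("pics/w6.png",f["pixels"][:,:,::-1])
```

```text
[620.08283578   9.82473474 300.82073208] [-1.79792052e+02  4.59331481e-02 -1.74540205e+02] 10.575
696 [-76.03236973 -20.07058129 234.79173432] [  9.74611434   3.82501333 499.0194885 ] [204.3045977  319.98706897]
sphere [-33.43150966 -12.90789695 368.21343286] 129.5158904612844
```

View pics/w6.png

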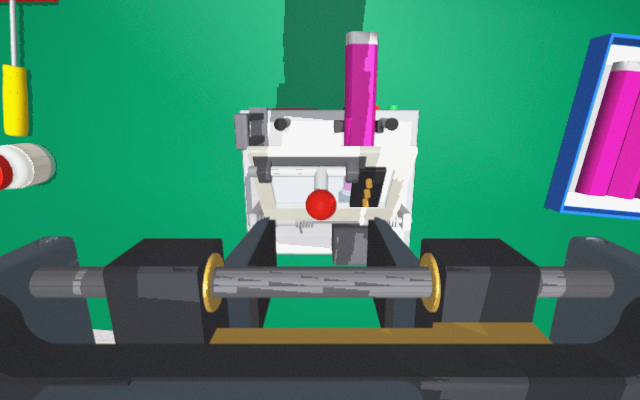

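The red knob is centred at (320,204) between the fingers, matching the prediction of (-3,-8,233). I descend, pinch it, and compute the closing arc.

{"method": "send_rows", "body": {
  "motion": [
    [0.002, 0, -0.08, 0, 0, 0, 0.1],
    [0.002, 0, -0.173, 0, 0, 0, 0.1],
    [0.002, 0, -0.173, 0, 0, 0, 0.1],
    [0.002, 0, -0.173, 0, 0, 0, -1],
    [0.002, 0, -0.173, 0, 0, 0, -1],
    [0.002, 0, -0.173, 0, 0, 0, -1],
    [0.002, 0, -0.173, 0, 0, 0, -1],
    [0.002, 0, -0.173, 0, 0, 0, -1]
  ],
  "squeeze": 45
}}

```text
time_s: 11.58
ee_pos: [622.4, 9.3, 217.5]
ee_rot: [-179.7, 0.2, -174.6]
force: [-4.0, 0.8, 16.5]
gripper_width: 3.4
gripper_force: 9.2
```

Run:
```python
from h import *
k=lambda t:fromt([45-103*np.cos(t)+48*np.sin(t),-8,130+103*np.sin(t)+48*np.cos(t)])
for t in np.linspace(.7,0,8)[1:]:print(np.round((k(t)-k(.7))/500,4))
print("slide per mm",RT@[0,-1,0]/500)
s=env.state();print(s["gripper_width"],s["gripper_force"],s["force"])
```

```text
[-0.02   -0.0019 -0.0106]
[-0.0389 -0.0037 -0.0231]
[-0.0564 -0.0054 -0.0375]
[-0.0724 -0.007  -0.0535]
[-0.0867 -0.0083 -0.0711]
[-0.0992 -0.0096 -0.09  ]
[-0.1098 -0.0106 -0.1101]
slide per mm [ 0.00019169 -0.00199079  0.        ]
3.387576424964971 9.23646496679794 [-4.02961609  0.83684223 16.49669126]
```

```bash
cat > snap.py <<'E'
from h import *
import sys
w=eyes.grab_frame('wrist');s=eyes.grab_frame('scene');t=eyes.grab_frame('top')
c=np.zeros((600,800,3),np.uint8)
c[:250,:400]=cv2.resize(w['pixels'][150:350,160:480,::-1],(400,250),interpolation=cv2.INTER_CUBIC)
c[:600,400:]=cv2.resize(s['pixels'][130:280,285:385,::-1],(400,600),interpolation=cv2.INTER_CUBIC)
c[250:,:400]=cv2.resize(t['pixels'][130:218,265:365,::-1],(400,350),interpolation=cv2.INTER_CUBIC)
cv2.imwrite(sys.argv[1],c)
E
python3 snap.py pics/s7.png; python3 -c "
from workcell import env
print(env.state())"
```

```text
{'time_s': 11.725, 'qpos': array([-6.60292755e-02,  2.15819764e+01,  8.02371432e+01, -2.21894853e-01,
        7.78563062e+01, -9.54532499e+01]), 'qvel': array([ 0.01525452,  0.05834882, -0.00393646, -0.01692469, -0.12868024,
       -0.00051152]), 'effort': array([ 2.04437776e-01, -3.55363691e+01, -1.97021484e+01,  1.00215019e-01,
       -1.15521032e+00, -6.43263866e-04]), 'ee_pos': array([622.74692998,   9.40925153, 217.87985164]), 'ee_rot': array([-179.75295198,    0.30237648, -174.56606317]), 'force': array([-3.63671201,  0.1799926 , 15.20924167]), 'torque': array([-0.06348853,  0.64959406, -0.00333981]), 'gripper_force': 7.526134029321838, 'gripper_width': 0.3966116159118525}
```

View pics/s7.png

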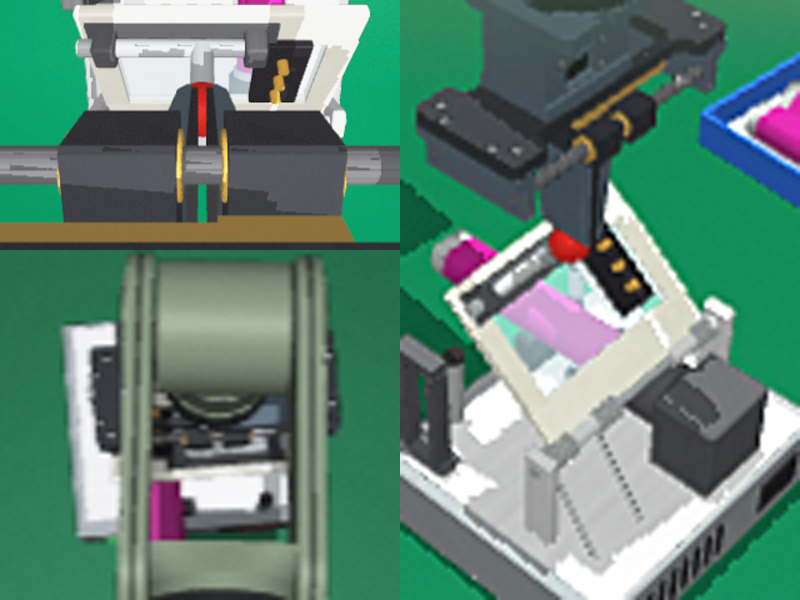

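Run:
```python
from h import *
for n in("scene","top"):
    f=eyes.grab_frame(n);T=tester(world(f));px=f["pixels"].astype(int)
    m=(px[...,0]>130)&(px[...,1]<80)&(px[...,2]<80)&(abs(T[...,0])<90)&(abs(T[...,1])<70)&(T[...,2]>150)
    B=T[m];print(n,m.sum(),np.median(B,0) if m.any() else '',B.min(0) if m.any() else '',B.max(0) if m.any() else '')
    # finger lowest points: dark near the tip
    d=(px.max(-1)<90)&(abs(T[...,1]+8)<30)&(abs(T[...,0])<60)&(T[...,2]>205);print(np.percentile(T[d][:,2],[0,5,20]) if d.any() else '')
f=np.load("w6.npy",allow_pickle=True).item()
f2,W=wristworld("w7.npy");px=f2["pixels"].astype(int);T=tester(W)
m=(px[...,0]>130)&(px[...,1]<70)&(px[...,2]<70)&(abs(T[...,0])<90)&(abs(T[...,1])<60)&(T[...,2]<300)&(T[...,2]>150)
B=T[m];print(m.sum(),np.median(B,0),B.min(0),B.max(0))
# lid plane: white points
m=(px.min(-1)>200)&(abs(T[...,1])<80)&(T[...,0]>-80)&(T[...,0]<60)&(T[...,2]>125)&(T[...,2]<240)
B=T[m];c=np.linalg.lstsq(np.c_[B[:,0],np.ones(len(B))],B[:,2],rcond=None)[0];print("lid slope deg",np.degrees(np.arctan(c[0])),m.sum())
```

```text
scene 54 [  2.55962218 -16.72307363 236.65254659] [ -9.71466459 -21.5633107  228.27344622] [ 11.48157661  -7.64525991 248.17539746]
[205.48565208 262.02960411 300.90365862]
top 0   
[205.18123717 208.56440755 344.40760681]
118 [-14.45169299  -7.90165589 240.40543943] [-17.27885144 -12.02329258 231.19202962] [  3.04059191  -3.89741529 246.73357119]
lid slope deg -39.578367761928625 9096
```

Run:
```python
from h import *
for nm in("w6.npy","w7.npy"):
    f=np.load(nm,allow_pickle=True).item();d=f["depth"];v,u=np.mgrid[0:400,0:640]
    P=np.stack([(u-f["cx"])/f["fx"]*d,(v-f["cy"])/f["fy"]*d,d],-1);M=np.array(f["T_tool_cam"]);P=P@M[:3,:3].T+M[:3,3]
    px=f["pixels"].astype(int)
    for r in range(200,310,8):
        k=(px[r].max(-1)<110)&(d[r]>0)&(abs(P[r,:,1])<65)&(P[r,:,2]>-110)&(P[r,:,2]<40)
        Q=P[r][k]
        if len(Q)>2:
            L=Q[Q[:,1]<0];R=Q[Q[:,1]>=0]
            print(nm,r,*[np.round(np.r_[q.min(0),q.max(0)]) for q in (L,R) if len(q)])
f=eyes.grab_frame("scene");T=tester(world(f));px=f["pixels"].astype(int)
g=(px[...,0]>130)&(px[...,1]<80)&(px[...,2]<80)&(abs(T[...,0])<90)&(abs(T[...,1])<70)&(T[...,2]>150)
vv,uu=np.argwhere(g).T;print(vv.min(),vv.max(),uu.min(),uu.max());uc=int(uu.mean())
for r in range(vv.min()-8,vv.max()+2):print(r,px[r,uc],T[r,uc].round(),px[r,uc+3],T[r,uc+3].round())
```

```text
w6.npy 224 [ 14. -33. -40.  17. -25. -31.] [ 13.  26. -41.  17.  34. -28.]
w6.npy 232 [ 10. -34. -52.  17. -25. -32.] [  9.  25. -52.  17.  34. -30.]
w6.npy 240 [  4. -35. -62.  17. -24. -29.] [   5.   26. -110.   36.   35.  -30.]
w6.npy 248 [  0. -36. -71.  17. -25. -31.] [ -1.  25. -71.  17.  37. -29.]
w6.npy 256 [  -6.  -37. -109.   31.  -25.  -29.] [  -6.   25. -109.   31.   37.  -28.]
w6.npy 264 [-10. -35. -87.  18. -25. -30.] [-10.  25. -86.  17.  36. -29.]
w6.npy 304 [ -16.  -28. -110.   16.  -25.  -60.] [ -15.   25. -110.   16.   29.  -61.]
w7.npy 200 [ 16. -55.   8.  17. -44.  11.] [11. 22.  7. 17. 58. 29.]
w7.npy 208 [ 3. 30. 32.  4. 58. 35.]
w7.npy 216 [-4. 35. 39. -4. 58. 40.]
w7.npy 224 [ 15.  -8. -41.  17.  -0. -35.] [ 15.   1. -41.  17.   9. -35.]
w7.npy 232 [ 15. -10. -52.  17.  -0. -47.] [ 15.   1. -53.  17.  10. -47.]
w7.npy 240 [ 15.  -5. -62.  17.  -0. -57.] [ 15.   1. -62.  17.   6. -57.]
w7.npy 248 [ 15.  -4. -70.  17.  -0. -66.] [ 15.   1. -70.  17.   5. -65.]
w7.npy 256 [ 15.  -3. -78.  17.  -0. -74.] [ 15.   1. -78.  17.   4. -74.]
w7.npy 264 [ 15.  -3. -82. 
[... 566 characters left out ...]
 76 86] [  3. -18. 256.] [62 74 82] [ 12. -17. 261.]
187 [60 76 84] [  3. -19. 254.] [63 76 84] [ 12. -17. 258.]
188 [135  57  59] [  2. -17. 249.] [58 78 86] [ 13. -18. 256.]
189 [241  39  32] [ -0. -14. 242.] [63 79 88] [ 12. -17. 252.]
190 [222  40  33] [  2. -17. 242.] [133  51  53] [ 10. -15. 245.]
191 [211  41  33] [  2. -17. 239.] [216  33  24] [  6. -10. 237.]
192 [199  38  32] [  3. -17. 236.] [196  35  27] [  7. -12. 235.]
193 [186  31  26] [  3. -18. 234.] [180  27  21] [ 10. -14. 235.]
194 [169  20  15] [  5. -20. 233.] [167  55  53] [  9. -13. 231.]
195 [150  89  81] [  4. -19. 229.] [198 164 164] [  8. -13. 227.]
196 [134 232 211] [-22.  11. 188.] [230 251 251] [-19.  20. 183.]
```

The tool frame shows the real fingertips about 30 mm short of the reported TCP, so the fingers are sitting on top of the ball. I lift, open and regrasp 25 mm lower.

{"method": "send_rows", "body": {
  "motion": [
    [0, 0, 0.05, 0, 0, 0, 0.1],
    [0, 0, 0.08, 0, 0, 0, 0.1],
    [0, 0, 0.08, 0, 0, 0, 0.1],
    [0, 0, 0.08, 0, 0, 0, 0.1],
    [0, 0, 0.08, 0, 0, 0, 0.1],
    [0, 0, 0.08, 0, 0, 0, 0.1],
    [0, 0, 0.02, 0, 0, 0, 0.1],
    [0, 0, -0.052, 0, 0, 0, 0.1],
    [0, 0, -0.052, 0, 0, 0, 0.1],
    [0, 0, -0.052, 0, 0, 0, 0.1]
  ]
}}

```text
time_s: 13.18
ee_pos: [622.5, 9.5, 188.6]
ee_rot: [-179.8, 0.1, -174.6]
force: [0.1, -0.4, 1.0]
gripper_width: 50.4
gripper_force: 0.0
```

```bash
python3 -c "
from h import *
s=env.state();print(env.grip_depth,{k:np.round(s[k],2) for k in('time_s','ee_pos','ee_rot','force','gripper_width')})"
```

```text
18.8 {'time_s': np.float64(13.18), 'ee_pos': array([622.48,   9.53, 188.65]), 'ee_rot': array([-1.7978e+02,  6.0000e-02, -1.7455e+02]), 'force': array([ 0.08, -0.4 ,  0.97]), 'gripper_width': np.float64(50.41)}
```

{"method": "send_rows", "body": {
  "motion": [
    [0, 0, 0, 0, 0, 0, -1],
    [0, 0, 0, 0, 0, 0, -1],
    [0, 0, 0, 0, 0, 0, -1],
    [0, 0, 0, 0, 0, 0, -1],
    [0, 0, 0, 0, 0, 0, -1]
  ],
  "squeeze": 45
}}

```text
time_s: 13.8
ee_pos: [622.2, 9.4, 188.1]
ee_rot: [-179.8, 0.1, -174.6]
force: [-0.6, -0.8, 3.8]
gripper_width: 23.7
gripper_force: 45.0
```

{"method": "send_rows", "body": {
  "motion": [
    [-0.01, -0.001, -0.005, 0, 0, 0, -1],
    [-0.02, -0.0019, -0.0106, 0, 0, 0, -1],
    [-0.029, -0.0028, -0.0165, 0, 0, 0, -1],
    [-0.0389, -0.0037, -0.0231, 0, 0, 0, -1],
    [-0.0475, -0.0045, -0.03, 0, 0, 0, -1],
    [-0.0564, -0.0054, -0.0375, 0, 0, 0, -1],
    [-0.0645, -0.0062, -0.0455, 0, 0, 0, -1],
    [-0.0724, -0.007, -0.0535, 0, 0, 0, -1],
    [-0.0795, -0.0077, -0.062, 0, 0, 0, -1],
    [-0.0867, -0.0083, -0.0711, 0, 0, 0, -1],
    [-0.093, -0.009, -0.0805, 0, 0, 0, -1],
    [-0.0992, -0.0096, -0.09, 0, 0, 0, -1],
    [-0.1045, -0.0101, -0.1, 0, 0, 0, -1],
    [-0.1098, -0.0106, -0.11, 0, 0, 0, -1],
    [-0.111, -0.0107, -0.114, 0, 0, 0, -1],
    [-0.111, -0.0107, -0.118, 0, 0, 0, -1],
    [-0.111, -0.0107, -0.118, 0, 0, 0, -1]
  ]
}}

```text
time_s: 15.92
ee_pos: [567.7, 4.1, 130.8]
ee_rot: [-179.8, 0.2, -174.6]
force: [-2.3, -0.5, 12.6]
gripper_width: 23.9
gripper_force: 45.0
```

```bash
cat > lid.py <<'E'
from h import *
s=env.state();print({k:np.round(s[k],2) for k in('time_s','ee_pos','force','gripper_width','gripper_force')})
f,W=wristworld("w8.npy");px=f["pixels"].astype(int);T=tester(W)
m=(px.min(-1)>200)&(abs(T[...,1])<75)&(T[...,0]>-80)&(T[...,0]<40)&(T[...,2]>115)&(T[...,2]<240)
B=T[m];c=np.linalg.lstsq(np.c_[B[:,0],np.ones(len(B))],B[:,2],rcond=None)[0];print("lid slope",np.degrees(np.arctan(c[0])),m.sum(),B[:,2].std(),"z at -58",c@[-58,1])
m=(px[...,0]>130)&(px[...,1]<70)&(px[...,2]<70)&(abs(T[...,0])<100)&(abs(T[...,1])<70)&(T[...,2]<300)&(T[...,2]>150)
if m.any():print("knob",np.median(T[m],0),T[m].max(0),m.sum())
E
python3 lid.py; python3 snap.py pics/s8.png
```

```text
{'time_s': np.float64(15.92), 'ee_pos': array([567.73,   4.11, 130.83]), 'force': array([-2.29, -0.46, 12.6 ]), 'gripper_width': np.float64(23.87), 'gripper_force': np.float64(45.0)}
lid slope -1.779407837121335 5669 2.2693103255612206 z at -58 134.50691784158218
knob [-64.55618532  -7.76095456 185.97519409] [-57.66442078   4.2701058  250.43683339] 1201
```

View pics/s8.png

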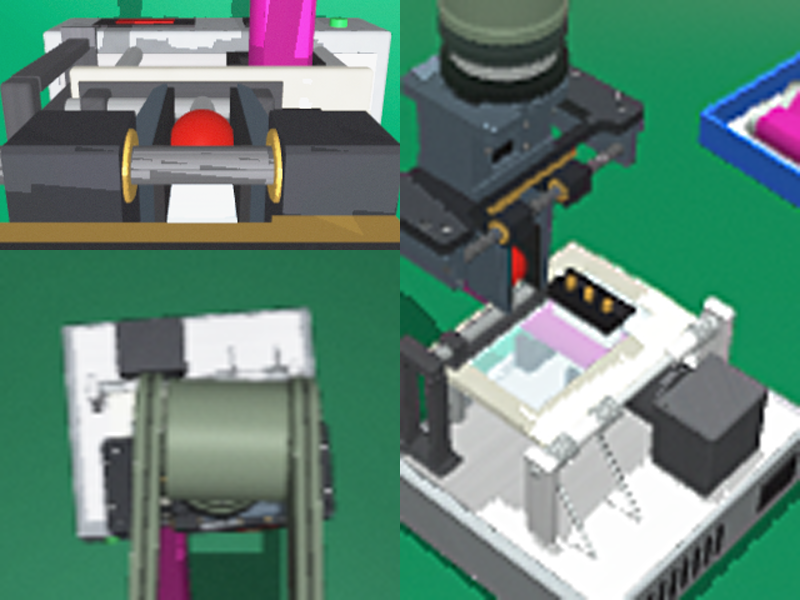

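The composite shows the ball held and the lid nearly shut, about 1.8° open at 12.6 N. I press harder.

{"method": "send_rows", "body": {
  "motion": [
    [0, 0, -0.006, 0, 0, 0, -1],
    [0, 0, -0.012, 0, 0, 0, -1],
    [0, 0, -0.016, 0, 0, 0, -1],
    [0, 0, -0.016, 0, 0, 0, -1]
  ]
}}

```text
time_s: 16.62
ee_pos: [568.6, 4.0, 129.3]
ee_rot: [-179.7, 0.6, -174.6]
force: [-12.7, -0.2, 41.9]
gripper_width: 23.8
gripper_force: 45.0
```

```bash
python3 lid.py
```

```text
{'time_s': np.float64(16.62), 'ee_pos': array([568.6 ,   3.98, 129.31]), 'force': array([-12.68,  -0.17,  41.94]), 'gripper_width': np.float64(23.82), 'gripper_force': np.float64(45.01)}
lid slope -1.5252875598119795 5766 2.361912376644308 z at -58 134.06247754845336
knob [-64.77301064  -7.48562876 185.48409844] [-57.32253788   4.01949403 248.98656851] 1247
```

The lid is on its stops, with its top at z≈134. I ease the force off a little and slide the bolt.

{"method": "send_rows", "body": {
  "motion": [
    [0, 0, 0.007, 0, 0, 0, -1],
    [0.0006, -0.006, 0.007, 0, 0, 0, -1],
    [0.0012, -0.012, 0.007, 0, 0, 0, -1],
    [0.0018, -0.018, 0.007, 0, 0, 0, -1],
    [0.0023, -0.024, 0.007, 0, 0, 0, -1],
    [0.0029, -0.03, 0.007, 0, 0, 0, -1],
    [0.0035, -0.036, 0.007, 0, 0, 0, -1],
    [0.004, -0.042, 0.007, 0, 0, 0, -1],
    [0.0046, -0.048, 0.007, 0, 0, 0, -1],
    [0.0052, -0.054, 0.007, 0, 0, 0, -1],
    [0.0058, -0.06, 0.007, 0, 0, 0, -1],
    [0.0063, -0.065, 0.007, 0, 0, 0, -1],
    [0.0063, -0.065, 0.007, 0, 0, 0, -1]
  ]
}}

```text
time_s: 18.3
ee_pos: [571.1, -24.6, 129.5]
ee_rot: [179.9, 0.4, -174.6]
force: [-7.2, 10.6, 26.8]
gripper_width: 23.7
gripper_force: 45.0
```

```bash
python3 lid.py
```

```text
{'time_s': np.float64(18.3), 'ee_pos': array([571.1 , -24.64, 129.53]), 'force': array([-7.19, 10.58, 26.79]), 'gripper_width': np.float64(23.72), 'gripper_force': np.float64(45.01)}
lid slope -1.1787844771139642 6814 1.7262312167091935 z at -58 134.02509128938212
knob [-64.74131801 -36.60171063 185.58627804] [-56.7705386  -25.056353   249.48994565] 1232
```

{"method": "send_rows", "body": {
  "motion": [
    [0.0006, -0.007, 0, 0, 0, 0, -1],
    [0.0006, -0.007, 0, 0, 0, 0, -1],
    [0.0006, -0.007, 0, 0, 0, 0, -1]
  ]
}}

```text
time_s: 18.73
ee_pos: [571.1, -24.8, 129.5]
ee_rot: [179.5, 0.4, -174.7]
force: [-7.6, 18.8, 27.7]
gripper_width: 23.7
gripper_force: 45.0
```

```bash
python3 lid.py
```

```text
{'time_s': np.float64(18.73), 'ee_pos': array([571.11, -24.76, 129.48]), 'force': array([-7.59, 18.82, 27.7 ]), 'gripper_width': np.float64(23.66), 'gripper_force': np.float64(45.01)}
lid slope -1.1631532735261503 6789 1.744808021807453 z at -58 134.0106557938977
knob [-64.71369478 -36.64176274 185.45279184] [-55.8947629  -25.45525655 249.02170272] 1222
```

The bolt is against its end stop. I relax the preload, open and retreat upward.

{"method": "send_rows", "body": {
  "motion": [
    [-0.0004, 0.004, 0.004, 0, 0, 0, -1],
    [-0.0008, 0.008, 0.01, 0, 0, 0, -1],
    [-0.0008, 0.008, 0.01, 0, 0, 0, -0.1],
    [-0.0008, 0.008, 0.01, 0, 0, 0, -0.1],
    [-0.0008, 0.008, 0.01, 0, 0, 0, -0.1],
    [-0.0008, 0.008, 0.01, 0, 0, 0, -0.1],
    [0, 0.008, 0.06, 0, 0, 0, -0.1],
    [0, 0.008, 0.16, 0, 0, 0, -0.1],
    [0, 0.008, 0.26, 0, 0, 0, -0.1],
    [-0.1, 0.01, 0.3, 0, 0, 0, -0.1],
    [-0.2, 0.01, 0.3, 0, 0, 0, -0.1],
    [-0.24, 0.01, 0.3, 0, 0, 0, -0.1],
    [-0.24, 0.01, 0.3, 0, 0, 0, -0.1],
    [-0.24, 0.01, 0.3, 0, 0, 0, -0.1],
    [-0.24, 0.01, 0.3, 0, 0, 0, -0.1]
  ]
}}

```text
time_s: 20.65
ee_pos: [450.9, -26.9, 273.6]
ee_rot: [-179.8, -0.0, -174.6]
force: [-0.1, -0.2, -0.7]
gripper_width: 41.1
gripper_force: 0.0
```

```bash
sed 's/"w8.npy"/"w9.npy"/' lid.py > lid2.py; python3 lid2.py; python3 snap.py pics/s9.png
```

```text
{'time_s': np.float64(20.65), 'ee_pos': array([450.88, -26.85, 273.57]), 'force': array([-0.06, -0.24, -0.67]), 'gripper_width': np.float64(41.06), 'gripper_force': np.float64(0.0)}
lid slope -4.475764233019018 1756 2.8001569800219763 z at -58 137.49896732459084
knob [-61.17358107 -36.13380599 189.62892453] [-47.25547916 -25.34089051 194.82696356] 462
```

View pics/s9.png

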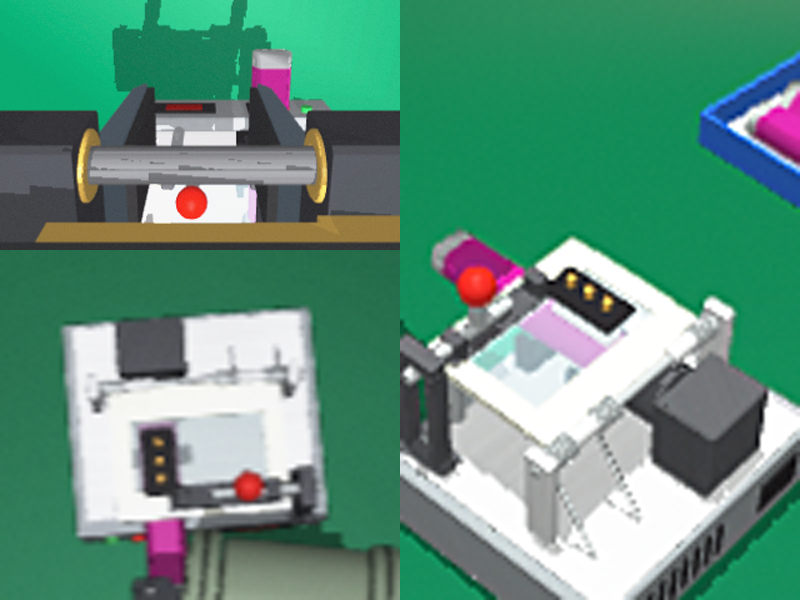

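The final composite shows the lid staying shut with the bolt across under the keeper (knob at about (248,487) in the top panel) and the gripper clear.

```bash
python3 -c "
from workcell import env
print(env.job_done())"
```

```text
the job is handed in; nothing more can be done
None
```

The job is handed in: a barrel flat faces up, and the lid stayed shut when I let go, with its bolt slid to the end stop under the keeper. The robot is clear and did not touch the tray, screwdriver, jar or dish.

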